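Flat torch battery into the sprung-flap tub

ROBOT

A 6-joint arm with a two-finger parallel gripper is mounted at the origin on the work surface. World frame = base frame: x ahead of the robot, y to its left, z up, the work surface at z = 0. Lengths are in m, angles in rad, forces in N, time in s.
With the tool pointing down it reaches from about 0.275 to 0.975 m from the base axis. Payload 8.4 kg.
Tool frame: the origin (TCP) lies midway between the tips of the shut fingers; the grasp point (between the pads) lies 19 mm behind it (ctrl.grip_point_offset is the distance from the TCP to the grasp point, in m); z points along the fingers, y is the direction in which the jaws open and shut (so a half turn about z gives the same grasp; the last joint's range is limited). The gripper opens to 92 mm and grips with 3 to 60 N. Pads are 20 mm wide; open, the fingers measure 128 mm over their backs; the gripper's body (75 mm by 189 mm) begins 69 mm behind the grasp point.
Start: joints at [-1.35, 0.353, 1.633, -0, 1.155, -0.002], TCP at [0.138, -0.61, 0.183] pointing down, gripper open.
Joint ranges: [-2.63, 2.63], [-0.92, 2.1], [0.06, 2.66], [-1.3, 4.44], [0, 2.69], [-3.02, 3.02]. Speed limits (rad/s): [2.22, 2.22, 2.79, 3.14, 3.14, 3.14].

INTERFACE

Orientations are given as a 3x3 rotation matrix whose columns are the frame's x, y, z axes.
In Python, from station import monitor, cams, ctrl gives the robot as it stands.
- The arm moves only by the tool arm_command, never from a script. Its argument "rows" is one flat list of numbers, 7 for each row, row after row: the opening, from -1 (shut) to 1 (fully open), then the shift along the tool's x, y, z in m, then the turn, a rotation vector about the tool's x, y, z in degrees. In form: [grip, x, y, z, wx, wy, wz, grip, x, y, z, wx, wy, wz, ...]. A call has 1 to 8 rows; each row shifts and turns the commanded pose from where the row before left it, along the tool's axes as they then stand; what a row does not reach is not made up. A row lasts 1/12 s, in which the tool goes at most 41.7 mm and 7.16 degrees, less where a joint would pass 70% of its speed; a pose out of reach is approached as far as the arm can. A call with a gripper value outside its range is refused whole. The fingers move at their own pace and stop on an object; "force" is the grip in N (left out, the last holds). Time passes only in rows, so rows that do not move let the fingers close. It gives the time, the measured TCP pose, the force and the opening at its end, in the units of the state.
- monitor.state(): the state, without advancing time (a new reading comes with each control period).
- cams.grab_frame(name): name is "scene" or "top" or "wrist"; returns the picture (480x640x3 uint8, red, green, blue); there is no depth.
- cams.calibration(name): a dict with "vertical_fov" (degrees; the focal length in pixels is half the picture's height over the tangent of half this angle, whatever the lens; pixels are square), "cx", "cy" (the principal point, pixels), "pose" (4x4, takes a point from camera to world coordinates). Camera axes: x right, y down, z forward; pixel columns grow to the right and rows downward; lengths in m; the calibration is good to about 2 mm. A picture is of the moment at which its call begins: read the wrist's pose just before it. calibration takes no time and is no camera call; for the wrist camera it gives the pose at the moment of the call.
- ctrl.sign_off(): hands the job in, once; it reports no verdict.
The state is a dict: "time": time; "joint_pos": joint angles; "dq": joint speeds; "joint_efforts": joint torques, N m; "ee_pos": TCP position; "ee_rot": TCP orientation; "force": force on the tool from outside, world axes, zero at the start; "ft_torque": the same for the moment, N m; "width": finger opening in m.
Only numpy, scipy, OpenCV 4.12 (cv2) and the standard library are available. Lean on these libraries where they do the work, as an engineer would, in place of code of your own. Each camera call takes 0.05 s, during which the arm holds its last target. There are 200 camera calls.

TASK

Put the flat D battery into the clear tub: push it down through the tub's sprung orange flap, keeping hold of it until it is inside past the flap, then let go and come out so that the flap springs shut. Leave the brass pipe coupling standing where it is.

Things in the scene. Friction and masses are not known exactly. Their poses are not given: they have to be found in the camera images.
- cell: Loose D battery standing upright: cylinder 33 mm diameter, 58 mm high plus a 3 mm steel nub on top; black with a copper-coloured band round the top third; about 0.14 kg. Origin: centre of its underside, z up. Grip its upper half from above, so that its lower 30 mm sticks out below the fingers.
- tub: Clear tub fixed to the bench, 160 (x) by 200 (y) by 150 mm high, 4 mm walls, empty. Origin: centre of its underside, z up; turned up to 20 degrees. Flat blue lid, top at z 150; opening x -37 to 32, y -75 to 75 mm, filled by the orange flap. Push the battery in at x -10, y 0, fingers closing along tub y; let go with its foot 75 mm below the lid top, backs of fingers under 140 mm apart; rise up.
- flap (a joint): Orange flap flush in the tub's lid, 62 (x) by 144 (y) by 4 mm, hinged along tub y at x = 30 mm, free edge at x = -32. Angle 0 = shut, growing as the free edge swings down into the tub, to 1.45 rad. A spring shuts it (0.09 to 0.13 N m; 2 to 7 N to push). It does not open under the battery's weight; it slips off the foot to the battery's side some 57 mm down.
- coupling: Bystander: loose brass pipe coupling standing upright, all brass, 36 mm diameter nuts at both ends, 26 mm waist, 50 mm high. Origin: centre of its underside. It and the battery may stand in either's place, 100 mm or more apart. Leave it standing.
Things that resemble listed ones, but are neither listed nor needed, are in the scene too. Leave any blue look-alike of the cell alone.

How it is judged:
On the way:
1. the battery, still gripped, is pushed through the flap: its foot at least 45 mm below the top of the lid, with the flap open by more than 0.6 rad (value of joint flap above 0.6 rad and z of cell in the frame of tub below 0.105 m and x of cell in the frame of tub between -0.08 and 0.08 m and y of cell in the frame of tub between -0.1 and 0.1 m and contact force between the fingers and cell above 1 N), for 0.1 s.
At the end, for the whole second after the job is handed in: The battery lies or stands at rest inside the tub, its underside's centre less than 80 mm above the bench and within the tub's walls; the flap is shut to within 0.1 rad; the brass coupling stands upright (within 10 degrees) less than 20 mm from where it began (z of cell in the frame of tub below 0.08 m and x of cell in the frame of tub between -0.08 and 0.08 m and y of cell in the frame of tub between -0.1 and 0.1 m and value of joint flap below 0.1 rad and linear speed of cell below 0.03 m/s and distance of coupling from where it was at the start of the episode below 0.02 m and angle between coupling's own z axis and vertical below 0.17 rad); the robot touches nothing.
It fails at once if the brass coupling is knocked over or moved by more than 30 mm (distance of coupling from where it was at the start of the episode above 0.03 m or angle between coupling's own z axis and vertical above 0.5 rad).
It also fails if it takes over 40 s, if anything falls off the work surface, if the arm or the gripper's body presses on something with over 40 N, if the wrist force passes 120 N, or if a joint passes its speed limit or range.

## Working session

There is one attempt and no reset: what is moved stays moved. The work goes in short steps, Python scripts to look and compute and a tool call to move; the robot and the scene stay as the last step left them, time stands still between calls to the robot, and variables do not carry over. Pictures are saved under pics/ and viewed, about 8 in all and at most 12, crops included, and the job is handed in when it is done.

Besides the shell and the picture viewer there is one more tool, called after "Emit:" as a command line: name --argument value ..., lists and objects as JSON in quotes. arm_command: Moves the arm, as the interface text tells. Its arguments: {"type":"object","properties":{"rows":{"type":"array"},"force":{"type":"number"}},"required":["rows"]}

```bash
mkdir -p pics && ls && cat > h.py <<'E'
import numpy as np, cv2
from station import monitor, cams, ctrl
def grab(n,f):
    c=cams.calibration(n); im=cams.grab_frame(n); cv2.imwrite('pics/'+f,im[:,:,::-1]); return im,c
def ray(c,u,v):
    f=240/np.tan(np.radians(c['vertical_fov'])/2); P=np.array(c['pose'])
    d=P[:3,:3]@np.array([(u-c['cx'])/f,(v-c['cy'])/f,1]); return P[:3,3],d
def onz(c,u,v,z):
    o,d=ray(c,u,v); return o+d*(z-o[2])/d[2]
def proj(c,p):
    f=240/np.tan(np.radians(c['vertical_fov'])/2); P=np.array(c['pose'])
    q=P[:3,:3].T@(np.array(p)-P[:3,3]); return q[:2]/q[2]*f+[c['cx'],c['cy']]
E
python3 - <<'E'
from h import *
for n in('scene','top'):
    im,c=grab(n,n+'1.png'); print(n,c)
s=monitor.state();print(s)
E
```

```text
pics
scene {'vertical_fov': 55.95608286842185, 'cx': 319.3436077796026, 'cy': 241.52663796697365, 'pose': array([[-0.89747323,  0.26693628, -0.35112225,  0.84759232],
       [ 0.44043486,  0.58504344, -0.68098554,  0.67321407],
       [ 0.02364202, -0.76581277, -0.64262887,  0.64479935],
       [ 0.        ,  0.        ,  0.        ,  1.        ]])}
top {'vertical_fov': 51.51872894246331, 'cx': 321.7660266642359, 'cy': 226.4333604644976, 'pose': array([[ 0.01506727, -0.98352826,  0.18012532,  0.40524611],
       [-0.99987651, -0.01562508, -0.00167823,  0.06677201],
       [ 0.00446506, -0.18007779, -0.98364224,  0.92315889],
       [ 0.        ,  0.        ,  0.        ,  1.        ]])}
{'time': 0.1, 'joint_pos': array([-1.35033632e+00,  3.53546055e-01,  1.63403869e+00,  1.25965128e-05,
        1.15523301e+00, -2.43357752e-03]), 'dq': array([-0.0003098 , -0.00247059, -0.00120645,  0.00040712,  0.00019735,
       -0.001069  ]), 'joint_efforts': array([-7.61566080e-04, -5.94906664e+01, -3.34930444e+01,  6.99031935e-02,
        1.83345663e-02, -2.43042160e-05]), 'ee_pos': array([ 0.13803622, -0.60907135,  0.18286833]), 'ee_rot': array([[ 9.75263026e-01,  2.21047424e-01, -2.56658513e-04],
       [ 2.21047572e-01, -9.75262291e-01,  1.19797321e-03],
       [ 1.44995224e-05, -1.22507272e-03, -9.99999249e-01]]), 'force': array([ 0.04249997, -0.31731691, -0.66044299]), 'ft_torque': array([0.04727973, 0.02155196, 0.01274919]), 'width': 0.09135994802905509}
```

View pics/top1.png

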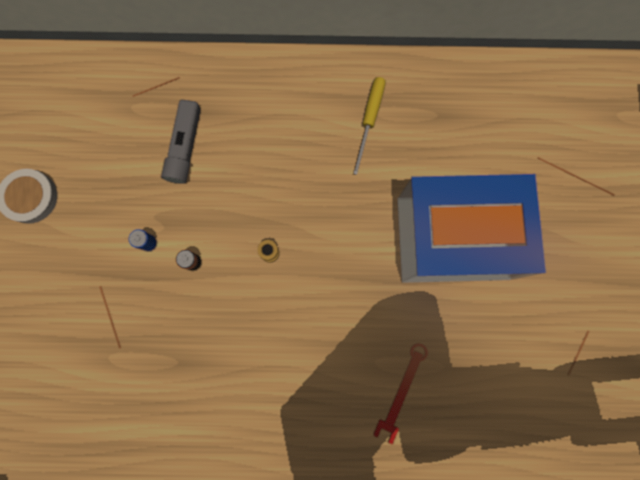

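View pics/scene1.png

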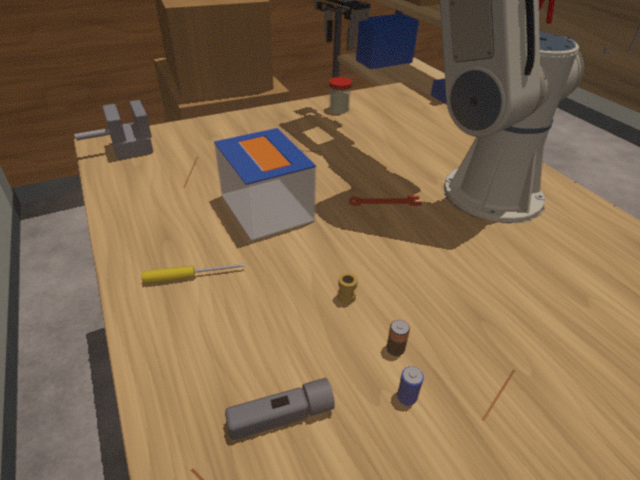

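Two views seen. Top view candidates: (186,259) has a copper/brown band (scene 398,337), so it fits the cell. (140,239) is all blue (scene 410,385) and is the look-alike. (268,249) is the coupling (scene 347,288). The lid spans (412–544, 175–275) with the orange flap at (478,226).

```bash
python3 - <<'E'
from h import *
t=cv2.imread('pics/top1.png');s=cv2.imread('pics/scene1.png');ct=cams.calibration('top');cs=cams.calibration('scene')
hsv=cv2.cvtColor(t,cv2.COLOR_BGR2HSV)
o=cv2.inRange(hsv,(3,180,120),(16,255,255));o[:,:400]=0;o[:150]=0;o[300:]=0
b=cv2.inRange(hsv,(100,150,60),(130,255,255));b[:,:380]=0
for n,m,z in(('flap',o,.15),('lid',b,.15)):
    k=max(cv2.findContours(m,0,2)[0],key=cv2.contourArea).reshape(-1,2)
    w=np.array([onz(ct,*p,z)[:2] for p in k],np.float32)
    r=cv2.minAreaRect(w);print(n,r,'\n',cv2.boxPoints(r))
def tri(a,bb):
    A=[];B=[]
    (o1,d1),(o2,d2)=ray(ct,*a),ray(cs,*bb)
    x=np.linalg.lstsq(np.c_[d1,-d2],o2-o1,rcond=None)[0]; p,q=o1+x[0]*d1,o2+x[1]*d2
    return (p+q)/2,np.linalg.norm(p-q)
print('cell tri',tri((186,259),(399,326)))
print('cell',onz(ct,186,259,.058),onz(cs,399,328,.058)); print('coup',onz(ct,268,249,.05),onz(cs,347.5,280,.05)); print('blue',onz(ct,138,238,.058))
a=cv2.resize(t[210:290,100:300],None,fx=4,fy=4,interpolation=2); c=cv2.resize(s[260:410,320:450],None,fx=4,fy=4,interpolation=2)
c=cv2.resize(c,(277,320)); cv2.imwrite('pics/crop.png',np.hstack([a[:,:520],c]))
E
```

```text
flap ((0.5668266415596008, -0.1805708408355713), (0.030806774273514748, 0.14167438447475433), 0.9205718636512756) 
 [[ 0.5502871  -0.10999027]
 [ 0.5525633  -0.25164637]
 [ 0.58336616 -0.2511514 ]
 [ 0.58109    -0.10949531]]
lid ((0.5996602773666382, -0.17797185480594635), (0.07077691704034805, 0.19813133776187897), 0.9380382299423218) 
 [[ 0.56265473 -0.07949881]
 [ 0.5658984  -0.2776036 ]
 [ 0.6366658  -0.2764449 ]
 [ 0.63342214 -0.07834011]]
cell tri (array([0.50216475, 0.30169737, 0.05698165]), np.float64(0.00021099771246550224))
cell [0.50213294 0.30135461 0.058     ] [0.50504816 0.30593737 0.058     ]
coup [0.52304467 0.1597828  0.05      ] [0.52397316 0.16485436 0.05      ]
blue [0.53787337 0.38800466 0.058     ]
```

View pics/crop.png

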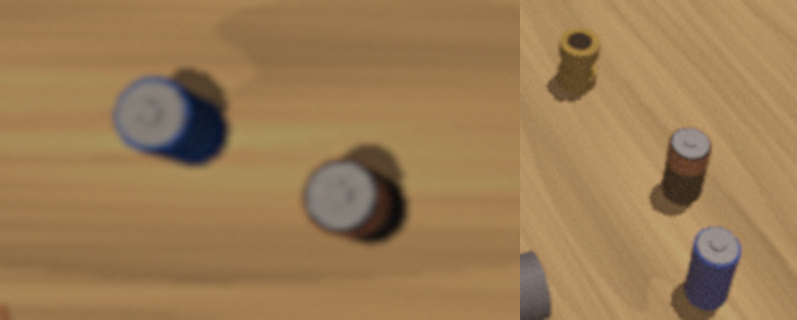

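The crop confirms the copper-banded one at top (186,259) as the cell; the all-blue one is the look-alike. The colour masks caught only part of the lid and flap, so I'll redo them more loosely.

```bash
python3 - <<'E'
from h import *
t=cv2.imread('pics/top1.png');ct=cams.calibration('top')
hsv=cv2.cvtColor(t,cv2.COLOR_BGR2HSV)
print(hsv[[190,215,240,265],[480]*4], hsv[190:262:3,478].tolist())
W=np.zeros(t.shape[:2],np.uint8);W[165:285,405:550]=255
o=cv2.inRange(hsv,(0,190,90),(18,255,255))&W
b=cv2.inRange(hsv,(95,120,40),(135,255,255))&W
for n,m in(('flap',o),('lid',b)):
    m=cv2.morphologyEx(m,cv2.MORPH_OPEN,np.ones((3,3)))
    k=cv2.findNonZero(m).reshape(-1,2)
    w=np.array([onz(ct,*p,.15)[:2] for p in k],np.float32)
    r=cv2.minAreaRect(w);print(n,cv2.boundingRect(m),r)
E
```

```text
[[109 173 118]
 [ 12 186 163]
 [ 11 168 159]
 [112 131 119]] [[109, 175, 118], [108, 174, 117], [109, 169, 118], [109, 166, 118], [110, 161, 117], [10, 53, 136], [12, 193, 164], [12, 187, 164], [12, 186, 163], [12, 183, 162], [12, 181, 162], [12, 180, 160], [12, 176, 159], [11, 171, 160], [11, 172, 159], [11, 171, 158], [11, 168, 159], [11, 170, 159], [12, 84, 134], [116, 50, 118], [114, 116, 117], [114, 118, 117], [113, 120, 117], [113, 126, 117]]
flap (479, 207, 42, 8) ((0.5771231651306152, -0.21736671030521393), (0.011400219984352589, 0.06575988978147507), 0.9192448854446411)
lid (412, 175, 127, 100) ((0.5550721883773804, -0.1799439787864685), (0.15731215476989746, 0.19862160086631775), 2.3138222694396973)
```

```bash
python3 - <<'E'
from h import *
t=cv2.imread('pics/top1.png');ct=cams.calibration('top')
hsv=cv2.cvtColor(t,cv2.COLOR_BGR2HSV)
W=np.zeros(t.shape[:2],np.uint8);W[165:285,405:550]=255
W2=W*0;W2[198:255,424:532]=255
o=cv2.inRange(hsv,(0,140,90),(18,255,255))&W2
b=cv2.inRange(hsv,(95,90,80),(135,255,255))&W
for n,m in(('flap',o),('lid',b)):
    m=cv2.morphologyEx(m,cv2.MORPH_OPEN,np.ones((3,3)))
    k=cv2.findNonZero(m).reshape(-1,2)
    w=np.array([onz(ct,*p,.15)[:2] for p in k],np.float32)
    r=cv2.minAreaRect(w);print(n,cv2.boundingRect(m),r)
    box=cv2.boxPoints(r); print(np.round(box,4).tolist(),[proj(ct,[*q,.15]).round().tolist() for q in box])
E
```

```text
flap (432, 206, 93, 39) ((0.5536380410194397, -0.18135841190814972), (0.058840278536081314, 0.1445987969636917), 2.2133264541625977)
[[0.521399974822998, -0.11020000278949738], [0.5270000100135803, -0.2547000050544739], [0.5857999920845032, -0.2524999976158142], [0.5802000164985657, -0.1080000028014183]] [[433.0, 244.0], [525.0, 242.0], [521.0, 206.0], [431.0, 208.0]]
lid (412, 175, 132, 101) ((0.5550004839897156, -0.17989809811115265), (0.15820370614528656, 0.19897760450839996), 2.277844190597534)
[[0.47200000286102295, -0.0835999995470047], [0.4799000024795532, -0.2824999988079071], [0.6380000114440918, -0.27619999647140503], [0.6301000118255615, -0.07729999721050262]] [[417.0, 275.0], [544.0, 272.0], [534.0, 174.0], [411.0, 177.0]]
```

Tub: centre about (0.555,-0.180), yaw +2.3°. Cell: about (0.502,0.3015). Moving to hover over the cell.

Emit:
arm_command --rows '[1,0,0,-0.04,0,0,0,1,0,0,-0.04,0,0,0,1,0.023,-0.0335,0,0,0,0,1,0.023,-0.0335,0,0,0,0,1,0.023,-0.0335,0,0,0,0,1,0.023,-0.0335,0,0,0,0,1,0.023,-0.0335,0,0,0,0,1,0.023,-0.0335,0,0,0,0]'

```text
time: 0.77
ee_pos: [0.2283, -0.381, 0.2631]
ee_rot: [[0.975, 0.22, -0.0], [0.22, -0.975, 0.0], [-0.0, -0.0, -1.0]]
force: [1.3, 0.5, 0.9]
width: 0.0921
```

Emit:
arm_command --rows '[1,0.023,-0.0335,0,0,0,0,1,0.023,-0.0335,0,0,0,0,1,0.023,-0.0335,0,0,0,0,1,0.023,-0.0335,0,0,0,0,1,0.023,-0.0335,0,0,0,0,1,0.023,-0.0335,0,0,0,0,1,0.023,-0.0335,0,0,0,0,1,0.023,-0.0335,0,0,0,0]'

```text
time: 1.43
ee_pos: [0.3485, -0.0791, 0.2636]
ee_rot: [[0.975, 0.221, 0.001], [0.221, -0.975, -0.0], [0.001, 0.0, -1.0]]
force: [1.3, -0.7, 0.4]
width: 0.0919
```

Emit:
arm_command --rows '[1,0.023,-0.0335,0,0,0,0,1,0.023,-0.0335,0,0,0,0,1,0.023,-0.0335,0,0,0,0,1,0.023,-0.0335,0,0,0,0,1,0.023,-0.0335,0,0,0,0,1,0.023,-0.0335,0,0,0,0,1,0.023,-0.0335,0,0,0,0,1,0,0,0,0,0,0]'

```text
time: 2.1
ee_pos: [0.4556, 0.1889, 0.2631]
ee_rot: [[0.975, 0.224, 0.001], [0.224, -0.975, 0.002], [0.001, -0.002, -1.0]]
force: [-0.7, 0.3, 0.5]
width: 0.0918
```

Emit:
arm_command --rows '[1,0.0235,-0.033,0,0,0,0,1,0.0235,-0.033,0,0,0,0,1,0.0235,-0.033,0,0,0,0,1,0,0,0.03,0,0,0,1,0,0,0.03,0,0,0,1,0,0,0,0,0,0]'

```text
time: 2.6
ee_pos: [0.4973, 0.2939, 0.1977]
ee_rot: [[0.975, 0.222, -0.008], [0.222, -0.975, -0.005], [-0.009, 0.003, -1.0]]
force: [-0.6, 0.2, -1.0]
width: 0.0917
```

```bash
python3 - <<'E'
from h import *
im,c=grab('wrist','w1.png'); s=monitor.state(); print(s['ee_pos'],s['ee_rot'].round(4),np.array(c['pose']).round(4)); print(proj(c,[.5022,.3015,.058]))
E
```

```text
[0.49831556 0.29409417 0.20057342] [[ 0.9752  0.2213 -0.0059]
 [ 0.2213 -0.9752 -0.0036]
 [-0.0065  0.0022 -1.    ]] [[ 0.2222 -0.9373 -0.2685  0.5719]
 [-0.975  -0.2127 -0.0645  0.3123]
 [ 0.0033  0.2761 -0.9611  0.3978]
 [ 0.      0.      0.      1.    ]]
[311.88435041 213.13219563]
```

View pics/w1.png

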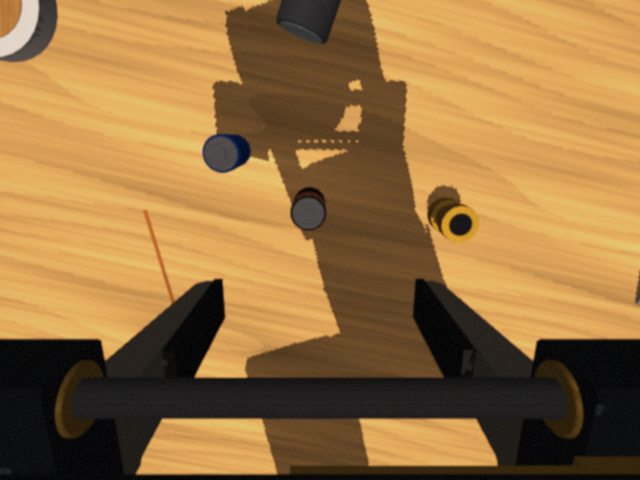

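The wrist view shows the cell's top disc at (308,210), the blue look-alike at (226,152) and the coupling at (460,222). The prediction for the cell was (312,213), so they agree closely.

```bash
python3 - <<'E'
from h import *
im,c=grab('wrist','w2.png'); s=monitor.state()
g=cv2.cvtColor(im[180:250,280:340],cv2.COLOR_RGB2HSV); m=cv2.inRange(g,(0,0,60),(180,70,255)); n,l,st,ce=cv2.connectedComponentsWithStats(m)
print(st,ce+[280,180])
i=1+np.argmax(st[1:,4]); p=onz(c,*(ce[i]+[280,180]),.058); print('cell',p,'fixed308/210',onz(c,308.5,210,.058), 'coup',onz(c,460,223,.05))
R=s['ee_rot']; print(s['ee_pos'],R.T@(np.array([*p[:2],.031])-s['ee_pos']))
E
```

```text
[[   0    0   60   70 3459]
 [  13   19   31   31  741]] [[309.8401272  214.7094536 ]
 [307.9122807  213.52226721]]
cell [0.50182019 0.30529762 0.058     ] fixed308/210 [0.50514525 0.30547589 0.058     ] coup [0.52307757 0.16279002 0.05      ]
[0.49976442 0.29471022 0.20292942] [ 0.00482244 -0.01003306  0.17190732]
```

Emit:
arm_command --rows '[1,0.005,-0.0085,0.035,0,0,0,1,0,0,0.035,0,0,0,1,0,0,0.035,0,0,0,1,0,0,0.026,0,0,0,1,0,0,0.02,0,0,0,1,0,0,0.02,0,0,0,1,0,0,0,0,0,0,1,0,0,0,0,0,0]'

```text
time: 3.37
ee_pos: [0.5043, 0.3048, 0.0337]
ee_rot: [[0.975, 0.22, 0.0], [0.22, -0.975, 0.0], [0.0, -0.0, -1.0]]
force: [0.5, 0.6, -0.6]
width: 0.0916
```

Emit:
arm_command --rows '[-1,0,0,0,0,0,0,-1,0,0,0,0,0,0,-1,0,0,0,0,0,0,-1,0,0,0,0,0,0,-1,0,0,0,0,0,0,-1,0,0,0,0,0,0,-1,0,0,0,0,0,0,-1,0,0,0,0,0,0]' --force 35

```text
time: 4.03
ee_pos: [0.5035, 0.3048, 0.0325]
ee_rot: [[0.975, 0.221, -0.0], [0.221, -0.975, -0.0], [-0.0, 0.0, -1.0]]
force: [-0.3, 0.4, -0.2]
width: 0.0412
```

Emit:
arm_command --rows '[-1,0,0,0,0,0,0,-1,0,0,0,0,0,0,-1,0,0,0,0,0,0,-1,0,0,0,0,0,0,-1,0,0,0,0,0,0]'

```text
time: 4.45
ee_pos: [0.5036, 0.3048, 0.0324]
ee_rot: [[0.975, 0.221, -0.0], [0.221, -0.975, -0.0], [-0.0, 0.0, -1.0]]
force: [0.3, 0.3, 0.7]
width: 0.0073
```

Emit:
arm_command --rows '[-1,0,0,-0.02,0,0,0,-1,0,0,-0.04,0,0,0,-1,0,0,-0.04,0,0,0,-1,0,0,-0.04,0,0,0,-1,0,0,-0.04,0,0,0,-1,0,0,-0.03,0,0,0,-1,0,0,0,0,0,0]'

```text
time: 5.03
ee_pos: [0.5067, 0.3067, 0.2497]
ee_rot: [[0.975, 0.221, 0.009], [0.221, -0.975, 0.005], [0.01, -0.003, -1.0]]
force: [1.2, 0.3, 0.4]
width: 0.0004
```

The gripper closed to zero, so it missed the cell. Looking again.

```bash
python3 - <<'E'
from h import *
a,_=grab('top','t3.png'); im,c=grab('wrist','w3.png'); s,cs=grab('scene','s3.png')
t=a[180:300,80:300]; v=s[250:420,310:460]
cv2.imwrite('pics/c3.png',np.hstack([cv2.resize(t,(440,240),interpolation=2),cv2.resize(v,(212,240),interpolation=2)])[:,:,::-1])
x=np.hstack([im[:, :],]) 
cv2.imwrite('pics/c3.png',np.vstack([cv2.imread('pics/c3.png')[:, :640], cv2.resize(im[100:460],(640,360))[:,:,::-1]]))
print(monitor.state()['ee_pos'])
E
```

```text
[0.50330514 0.30461696 0.24210013]
```

View pics/c3.png

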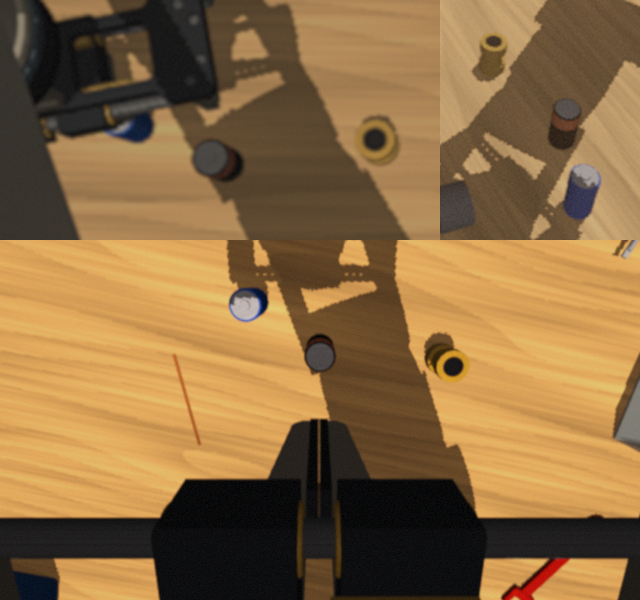

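The cell still stands at top (186,260) and wrist (320,213), unmoved. The fingers closed beside it. I'll check the calibration by projecting the fingertip.

```bash
python3 - <<'E'
from h import *
s=monitor.state(); e=s['ee_pos']; c=cams.calibration('wrist'); ct=cams.calibration('top'); cs=cams.calibration('scene')
for n,k in(('w',c),('t',ct),('s',cs)): print(n,proj(k,e),proj(k,e+[0,0,.1]),'cell',proj(k,[.503,.304,.058]),k['vertical_fov'],k['cx'],k['cy'])
print(onz(c,320,213,.058),np.array(c['pose']).round(3))
(o1,d1),(o2,d2),(o3,d3)=ray(c,320,213),ray(ct,186,259.5),ray(cs,399,326)
A=0;b=0
rs=[]
for o,d in((o1,d1),(o2,d2),(o3,d3)):
    d=d/np.linalg.norm(d);M=np.eye(3)-np.outer(d,d);A=A+M;b=b+M@o;rs.append((M,o))
p=np.linalg.solve(A,b);print(p,[np.linalg.norm(M@(p-o)) for M,o in rs])
a=cv2.imread('pics/w3.png');q=proj(c,e).astype(int);cv2.circle(a,tuple(q.tolist()),4,(0,255,0),1)
t=cv2.imread('pics/t3.png');q=proj(ct,e).astype(int);cv2.circle(t,tuple(q.tolist()),4,(0,255,0),2)
cv2.imwrite('pics/d3.png',np.hstack([a[200:480:,160:480],t[50:330,0:360]]))
E
```

```text
w [319.85316081 275.09802443] [321.04249893 389.2600632 ] cell [319.71602549 212.4946059 ] 64.49550041083866 318.5887432338297 241.8713290058404
t [148.50990955 242.70623239] [119.9439755  230.21382928] cell [184.51597065 258.48210728] 51.51872894246331 321.7660266642359 226.4333604644976
s [417.57360774 242.13134252] [430.604006   181.11658326] cell [399.37702341 326.75204731] 55.95608286842185 319.3436077796026 241.52663796697365
[0.50254967 0.30359793 0.058     ] [[ 0.221 -0.94  -0.261  0.576]
 [-0.975 -0.213 -0.06   0.322]
 [ 0.     0.268 -0.964  0.443]
 [ 0.     0.     0.     1.   ]]
[0.50190156 0.30232059 0.05654822] [np.float64(0.0012567635552625442), np.float64(0.000763231079048268), np.float64(0.0007197433469475567)]
```

View pics/d3.png

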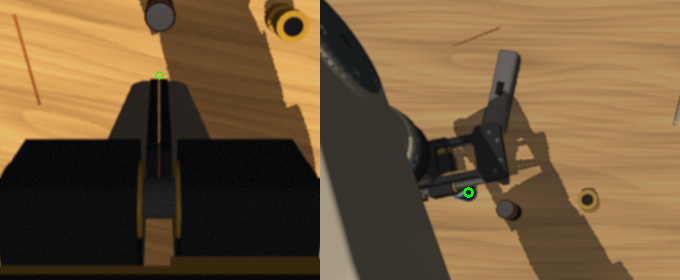

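```bash
python3 - <<'E'
from h import *
cs=cams.calibration('scene'); s=cv2.imread('pics/s3.png'); e=monitor.state()['ee_pos']
for z,col in((0,(0,255,0)),(.069+.019,(255,255,0)),(.03-e[2],(0,0,255))):
    q=proj(cs,e+[0,0,z]).astype(int); cv2.circle(s,tuple(q.tolist()),3,col,1)
a=cv2.imread('pics/top1.png')[235:285,160:220].astype(int); b=cv2.imread('pics/t3.png')[235:285,160:220].astype(int)
d=np.abs(a-b).sum(2); print('diff',d.mean(),d.max())
cv2.imwrite('pics/e3.png',cv2.resize(s[120:400,260:540],(600,600),interpolation=2))
E
```

```text
diff 104.14066666666666 177
```

View pics/e3.png

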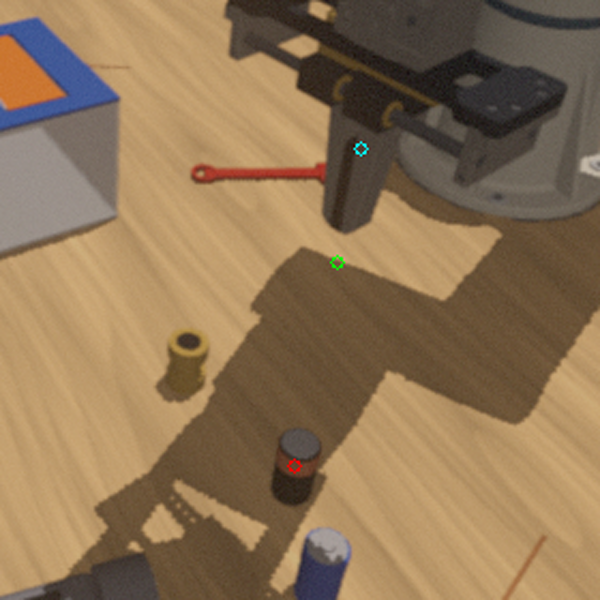

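The scene view shows the actual fingertips at about (421,226), while the reported TCP projects to (417.6,242). The fingers sit off from the reported pose. Triangulating the tip.

```bash
python3 - <<'E'
from h import *
s=monitor.state(); e=s['ee_pos']; c=cams.calibration('wrist'); ct=cams.calibration('top'); cs=cams.calibration('scene')
def tri(a,b):
    (o1,d1),(o2,d2)=a,b
    x=np.linalg.lstsq(np.c_[d1,-d2],o2-o1,rcond=None)[0]; p,q=o1+x[0]*d1,o2+x[1]*d2
    return (p+q)/2,np.linalg.norm(p-q)
print(e,s['joint_pos'])
for w in((320,278),(320,283)):
  for q in((421,226),(423,224)): print(w,q,tri(ray(c,*w),ray(cs,*q)))
print('wrist cam in tool', s['ee_rot'].T@(np.array(c['pose'])[:3,3]-e), (s['ee_rot'].T@np.array(c['pose'])[:3,:3]).round(3))
w=cv2.imread('pics/w3.png')[230:330,230:410]; v=cv2.imread('pics/s3.png')[170:270,370:490]
cv2.imwrite('pics/f3.png',np.hstack([cv2.resize(w,(430,240),interpolation=2),cv2.resize(v,(288,240),interpolation=2)]))
E
```

```text
[0.50330514 0.30461696 0.24210013] [ 5.41715221e-01  2.45797742e-01  1.64812033e+00 -1.01217519e-05
  1.24786071e+00  1.88971942e+00]
(320, 278) (421, 226) (array([0.51118462, 0.30864533, 0.2755663 ]), np.float64(0.006314537557522753))
(320, 278) (423, 224) (array([0.51135188, 0.30972708, 0.27954865]), np.float64(0.009213802797870067))
(320, 283) (421, 226) (array([0.50897048, 0.30750728, 0.27414133]), np.float64(0.004560432186410553))
(320, 283) (423, 224) (array([0.50914521, 0.30858904, 0.27810135]), np.float64(0.007509115251686876))
wrist cam in tool [ 0.07510337 -0.00081324 -0.20080771] [[ 0.    -0.964 -0.267]
 [ 1.     0.     0.   ]
 [-0.    -0.267  0.964]]
```

View pics/f3.png

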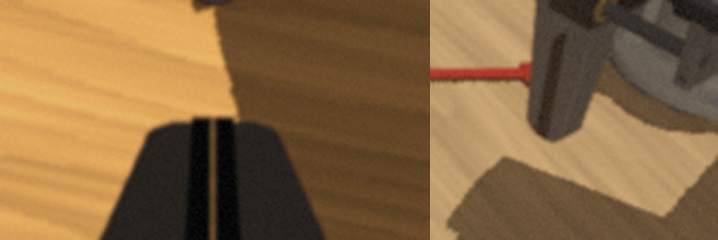

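The tips really sit about 30 mm above the reported TCP (tip z≈0.272 against 0.242 reported). So the fingers closed at z≈0.062, just over the cell's top. I'll open, go 30 mm lower and regrip.

Emit:
arm_command --rows '[1,0,0,0,0,0,0,1,0,0,0,0,0,0,1,0,0,0,0,0,0,1,0,0,0,0,0,0,1,0,0,0,0,0,0,1,0,0,0,0,0,0,1,0,0,0.03,0,0,0,1,0,0,0.03,0,0,0]'

```text
time: 5.85
ee_pos: [0.505, 0.3057, 0.1835]
ee_rot: [[0.975, 0.221, 0.004], [0.221, -0.975, 0.002], [0.004, -0.001, -1.0]]
force: [0.1, 0.4, 0.0]
width: 0.0519
```

Emit:
arm_command --rows '[1,0,0,0.03,0,0,0,1,0,0,0.02,0,0,0,1,0,0,0.02,0,0,0,1,0,0,0.02,0,0,0,1,0,0,0,0,0,0,1,0,0,0,0,0,0,1,0,0,0,0,0,0,1,0,0,0,0,0,0]'

```text
time: 6.52
ee_pos: [0.5046, 0.3054, 0.094]
ee_rot: [[0.975, 0.221, 0.002], [0.221, -0.975, 0.001], [0.002, -0.001, -1.0]]
force: [0.2, 0.2, 1.0]
width: 0.092
```

```bash
python3 - <<'E'
from h import *
s=monitor.state(); print(s['ee_pos'],s['width'])
im,cs=grab('scene','s4.png'); e=s['ee_pos']; R=s['ee_rot']; im=im[:,:,::-1].copy()
for y in(-.055,.055):
  for z in (.03,0):
    q=proj(cs,e+[0,0,z]+R[:,1]*y).astype(int); cv2.circle(im,tuple(q.tolist()),3,(0,255,0) if z else (0,0,255),1)
cv2.imwrite('pics/s4c.png',cv2.resize(im[180:420,290:530],(600,600),interpolation=2))
E
```

```text
[0.50455549 0.30536868 0.09400853] 0.09198164002893602
```

View pics/s4c.png

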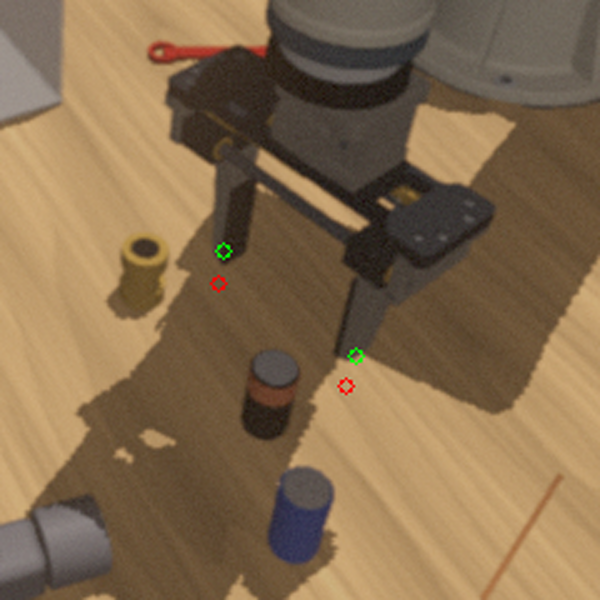

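The tips match the +30 mm marks (green), straddling the cell. Descending and gripping.

Emit:
arm_command --rows '[1,-0.001,0.001,0.02,0,0,0,1,0,0,0.02,0,0,0,1,0,0,0.02,0,0,0,1,0,0,0.015,0,0,0,1,0,0,0.011,0,0,0,1,0,0,0,0,0,0,-1,0,0,0,0,0,0,-1,0,0,0,0,0,0]'

```text
time: 7.23
ee_pos: [0.5037, 0.3041, 0.0076]
ee_rot: [[0.975, 0.221, 0.001], [0.221, -0.975, 0.001], [0.002, -0.001, -1.0]]
force: [-0.3, -0.4, -0.1]
width: 0.0805
```

Emit:
arm_command --rows '[-1,0,0,0,0,0,0,-1,0,0,0,0,0,0,-1,0,0,0,0,0,0,-1,0,0,0,0,0,0,-1,0,0,0,0,0,0,-1,0,0,0,0,0,0,-1,0,0,0,0,0,0,-1,0,0,0,0,0,0]' --force 35

```text
time: 7.9
ee_pos: [0.5028, 0.3036, 0.0065]
ee_rot: [[0.975, 0.221, -0.0], [0.221, -0.975, 0.0], [-0.0, -0.0, -1.0]]
force: [-0.1, -0.6, 0.7]
width: 0.0321
```

Emit:
arm_command --rows '[-1,0,0,0,0,0,0,-1,0,0,0,0,0,0,-1,0,0,-0.01,0,0,0,-1,0,0,-0.03,0,0,0,-1,0,0,-0.035,0,0,0,-1,0,0,-0.035,0,0,0,-1,0,0,-0.035,0,0,0,-1,0,0,-0.035,0,0,0]'

```text
time: 8.57
ee_pos: [0.5024, 0.3033, 0.1888]
ee_rot: [[0.975, 0.221, -0.0], [0.221, -0.975, -0.0], [-0.0, 0.0, -1.0]]
force: [0.7, 1.0, -2.0]
width: 0.0326
```

Emit:
arm_command --rows '[-1,0,0,-0.03,0,0,0,-1,0,0,-0.02,0,0,0,-1,0,0,0,0,0,0,-1,0,0,0,0,0,0]'

```text
time: 8.9
ee_pos: [0.5031, 0.3038, 0.2377]
ee_rot: [[0.975, 0.221, 0.002], [0.221, -0.975, 0.001], [0.002, -0.001, -1.0]]
force: [-1.0, -0.6, -2.1]
width: 0.0325
```

Emit:
arm_command --rows '[-1,-0.004,0.015,0,0,0,0,-1,-0.004,0.03,0,0,0,0,-1,-0.004,0.03,0,0,0,0,-1,-0.004,0.03,0,0,0,0,-1,-0.004,0.03,0,0,0,0,-1,-0.004,0.03,0,0,0,0,-1,-0.004,0.03,0,0,0,0,-1,-0.004,0.03,0,0,0,0]'

```text
time: 9.57
ee_pos: [0.5195, 0.0747, 0.2344]
ee_rot: [[0.975, 0.221, -0.004], [0.221, -0.975, -0.001], [-0.004, -0.0, -1.0]]
force: [0.6, -0.5, -2.2]
width: 0.0321
```

Emit:
arm_command --rows '[-1,-0.004,0.03,0,0,0,0,-1,-0.004,0.03,0,0,0,0,-1,-0.004,0.03,0,0,0,0,-1,-0.004,0.03,0,0,0,0,-1,-0.004,0.03,0,0,0,0,-1,-0.004,0.03,0,0,0,0,-1,-0.004,0.03,0,0,0,0,-1,-0.004,0.03,0,0,0,0]'

```text
time: 10.23
ee_pos: [0.5411, -0.1658, 0.2343]
ee_rot: [[0.975, 0.221, -0.004], [0.221, -0.975, 0.001], [-0.003, -0.002, -1.0]]
force: [0.8, 0.0, -1.3]
width: 0.0324
```

Emit:
arm_command --rows '[-1,0,0.015,0,0,0,5.2,-1,0,0,0,0,0,5.2,-1,0,0,0,0,0,0,-1,0,0,0,0,0,0,-1,0,0,0,0,0,0]'

```text
time: 10.65
ee_pos: [0.5455, -0.1783, 0.2354]
ee_rot: [[0.999, 0.044, -0.002], [0.044, -0.999, 0.001], [-0.002, -0.001, -1.0]]
force: [-0.0, -0.5, -0.8]
width: 0.0323
```

```bash
python3 - <<'E'
from h import *
s=monitor.state(); e=s['ee_pos'];R=s['ee_rot'];print(e,np.degrees(np.arctan2(R[1,0],R[0,0])),s['width'],s['joint_pos'])
w,c=grab('wrist','w5.png'); t,cs=grab('scene','s5.png'); a=t[:,:,::-1].copy(); b=w[:,:,::-1].copy()
tc=np.array([.555,-.180]);y=np.radians(2.3);X=np.array([np.cos(y),np.sin(y)]);Y=np.array([-X[1],X[0]])
for im,k in((a,cs),(b,c)):
  for px,py in((-80,-100),(80,-100),(80,100),(-80,100),(30,72),(30,-72),(-32,72),(-32,-72),(-10,0)):
    q=proj(k,[*(tc+X*px/1e3+Y*py/1e3),.15]).astype(int).tolist(); cv2.circle(im,tuple(q),3,(0,255,255),1)
  q=proj(k,[*e[:2],e[2]-.0065]).astype(int).tolist(); cv2.circle(im,tuple(q),3,(0,255,0),1)
cv2.imwrite('pics/p5.png',np.hstack([cv2.resize(a[40:260,180:370],(400,463)),cv2.resize(b,(400,300))[:, :] if 0 else cv2.copyMakeBorder(cv2.resize(b,(400,300)),0,163,0,0,0)]))
E
```

```text
[ 0.54548946 -0.17831742  0.23539714] 2.541750502491637 0.032325250589045076 [-3.18580606e-01  2.28884744e-01  1.68504026e+00  3.51880218e-05
  1.22973650e+00  1.20784274e+00]
```

View pics/p5.png

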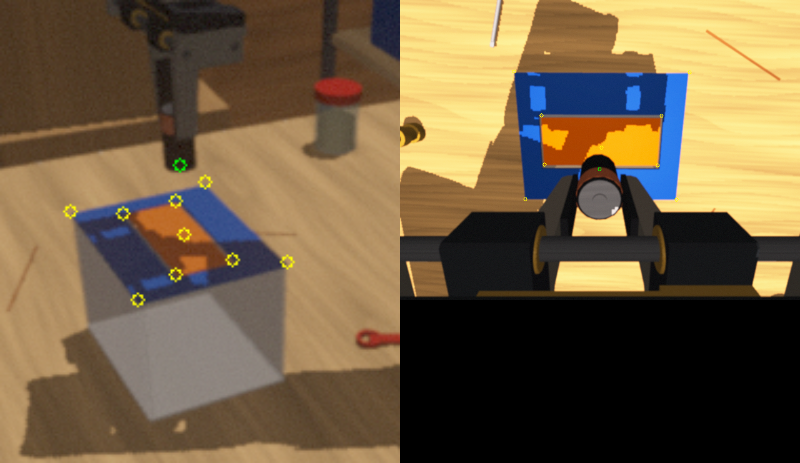

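The wrist overlay matches the flap corners, and the foot mark matches the real foot in the scene view (180,166). The cell is above the flap, so I'm pushing down.

Emit:
arm_command --rows '[-1,0,0.002,0.02,0,0,0,-1,0,0,0.02,0,0,0,-1,0,0,0.02,0,0,0,-1,0,0,0.01,0,0,0,-1,0,0,0.008,0,0,0,-1,0,0,0.008,0,0,0,-1,0,0,0.008,0,0,0,-1,0,0,0,0,0,0]' --force 50

```text
time: 11.42
ee_pos: [0.5466, -0.1806, 0.1419]
ee_rot: [[0.999, 0.042, -0.0], [0.042, -0.999, -0.0], [-0.0, 0.0, -1.0]]
force: [-2.1, 0.4, 2.8]
width: 0.032
```

```bash
python3 - <<'E'
from h import *
s=monitor.state(); print(s['ee_pos'],s['width'],s['force'],s['time'])
E
```

```text
[ 0.54657847 -0.18058302  0.14189361] 0.031980431737328716 [-2.07218651  0.39285627  2.81205719] 11.4167
```

Upward force is up about 4 N with the foot about 15 mm below the lid, as expected. Continuing.

Emit:
arm_command --rows '[-1,0,0,0.008,0,0,0,-1,0,0,0.008,0,0,0,-1,0,0,0.008,0,0,0,-1,0,0,0.008,0,0,0,-1,0,0,0.008,0,0,0,-1,0,0,0.008,0,0,0,-1,0,0,0.008,0,0,0,-1,0,0,0.004,0,0,0]'

```text
time: 12.08
ee_pos: [0.5456, -0.1804, 0.0808]
ee_rot: [[0.999, 0.041, -0.002], [0.041, -0.999, 0.001], [-0.002, -0.001, -1.0]]
force: [-1.8, -0.0, -0.2]
width: 0.0318
```

Emit:
arm_command --rows '[-1,0,0,0,0,0,0,-1,0,0,0,0,0,0,-1,0,0,0,0,0,0]'

```text
time: 12.33
ee_pos: [0.5459, -0.1804, 0.0822]
ee_rot: [[0.999, 0.041, -0.001], [0.041, -0.999, 0.0], [-0.001, -0.001, -1.0]]
force: [-3.3, 0.4, -2.3]
width: 0.032
```

```bash
python3 - <<'E'
from h import *
s=monitor.state(); print(s['ee_pos'],s['width'],s['force'])
t,_=grab('scene','s6.png'); w,_=grab('wrist','w6.png')
cv2.imwrite('pics/p6.png',np.hstack([cv2.resize(t[60:260,190:350],(400,500)),cv2.resize(w[100:],(400,237)).copy() if 0 else cv2.copyMakeBorder(cv2.resize(w[100:],(400,237)),0,263,0,0,0)])[:,:,::-1])
E
```

```text
[ 0.54591976 -0.18043491  0.082174  ] 0.032022445556342954 [-3.33780531  0.41496591 -2.28499016]
```

View pics/p6.png

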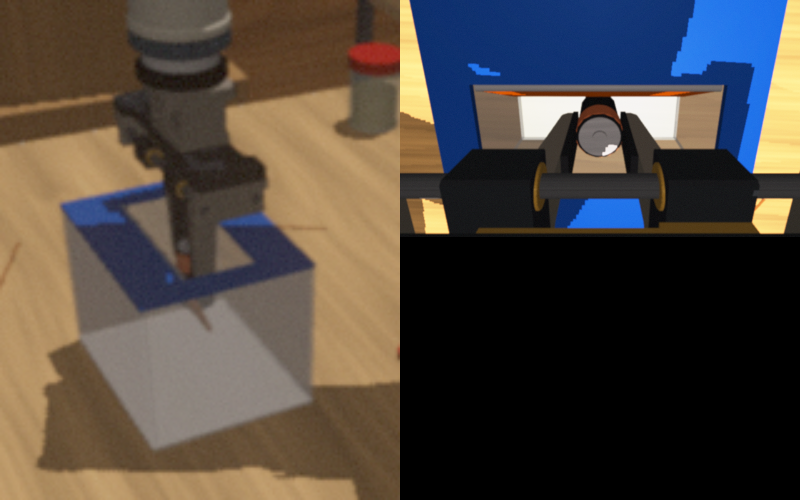

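The flap is swung wide open with the battery inside, still gripped. The foot is about 75 mm below the lid. Letting go, then rising.

Emit:
arm_command --rows '[0.5,0,0,0,0,0,0,0.5,0,0,0,0,0,0,0.5,0,0,0,0,0,0,0.5,0,0,0,0,0,0,0.5,0,0,0,0,0,0,0.5,0,0,0,0,0,0,0.5,0,0,0,0,0,0,0.5,0,0,0,0,0,0]'

```text
time: 13.1
ee_pos: [0.5468, -0.1807, 0.0826]
ee_rot: [[0.999, 0.041, 0.0], [0.041, -0.999, -0.0], [0.0, 0.0, -1.0]]
force: [-0.6, -0.0, 2.2]
width: 0.0692
```

Emit:
arm_command --rows '[0.5,0,0,0,0,0,0,0.5,0,0,-0.01,0,0,0,0.5,0,0,-0.015,0,0,0,0.5,0,0,-0.015,0,0,0,0.5,0,0,-0.02,0,0,0,0.5,0,0,-0.02,0,0,0,0.5,0,0,-0.03,0,0,0,0.5,0,0,-0.04,0,0,0]'

```text
time: 13.77
ee_pos: [0.5454, -0.1802, 0.2324]
ee_rot: [[0.999, 0.041, -0.003], [0.041, -0.999, 0.001], [-0.003, -0.001, -1.0]]
force: [0.6, -0.2, 0.2]
width: 0.069
```

Emit:
arm_command --rows '[0.5,0,0,-0.04,0,0,0,0.5,0,0,-0.03,0,0,0,0.5,0,0,0,0,0,0,0.5,0,0,0,0,0,0,0.5,0,0,0,0,0,0,0.5,0,0,0,0,0,0,0.5,0,0,0,0,0,0,0.5,0,0,0,0,0,0]'

```text
time: 14.43
ee_pos: [0.546, -0.1805, 0.3012]
ee_rot: [[0.999, 0.041, -0.002], [0.041, -0.999, 0.001], [-0.002, -0.001, -1.0]]
force: [0.5, -0.1, 0.4]
width: 0.0689
```

```bash
python3 - <<'E'
from h import *
s=monitor.state(); print(s['ee_pos'],s['width'],s['force'],s['time'])
t,cs=grab('scene','s7.png'); w,_=grab('wrist','w7.png'); a,_=grab('top','t7.png')
print('coupling predicted scene px',proj(cs,[.523,.161,.05]))
L=cv2.resize(t[60:320,190:390],(400,520)); r=np.vstack([cv2.resize(w,(350,262)),cv2.resize(a[150:300,230:430],(350,258))])
cv2.imwrite('pics/p7.png',np.hstack([L,r])[:,:,::-1])
E
```

```text
[ 0.54604196 -0.18047723  0.30122296] 0.06892277908033297 [ 0.51745082 -0.10199043  0.43531807] 14.4333
coupling predicted scene px [346.96048924 278.52042254]
```

View pics/p7.png

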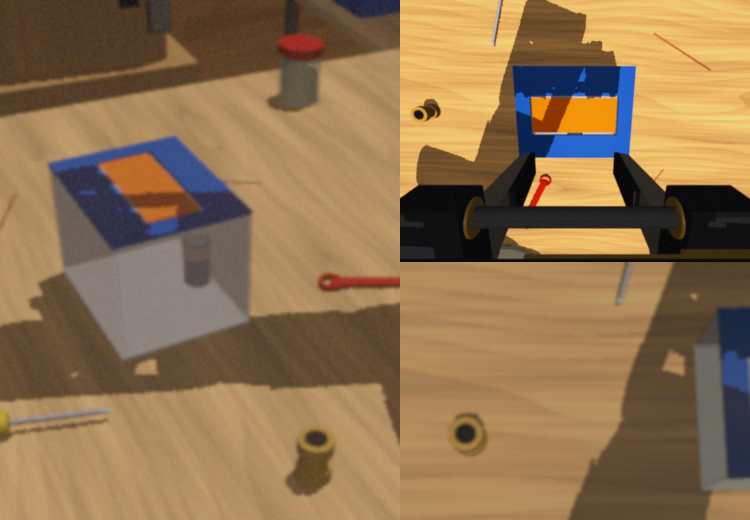

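```bash
python3 - <<'E'
from h import *
cs=cams.calibration('scene')
print(onz(cs,288.5,202,.004),proj(cs,[.545,-.18,.004]),proj(cs,[.545,-.18,.065]))
print(ctrl.sign_off())
E
```

```text
[ 0.49990124 -0.17294927  0.004     ] [270.27589355 204.85617482] [269.07582633 183.58678742]
the job is handed in; nothing more can be done
None
```

The flat D battery went into the clear tub through the orange flap, and I handed the job in at about 14.6 s. There was no verdict.

- **First grasp:** it closed on air. The real fingertips sat about 30 mm above the reported TCP, so they shut just over the battery's top. Nothing was disturbed. I measured the offset in two views, went 30 mm lower, and the second grip held at 32 mm.
- **Push:** the battery was gripped throughout, down to a foot depth of about 75 mm below the lid. The camera showed the flap wide open. I then opened the fingers to 69 mm and rose straight up.
- **Last checks:** in the final pictures the flap looks shut and the coupling stands upright where it was. The arm is clear, at 0.30 m with force near zero.
- **One disagreement:** the battery looks upright inside the tub, but its foot is not where I let go. If it is on the floor, it stands at about (0.50, -0.17), some 45 mm towards the robot, inside the walls. I take it that the flap pushed it sideways as it dropped. I confirmed that position from one view only, and I did not measure its resting height or speed separately.

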